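# Tip the chute and pour the rods into the grooved tray

## Task

Push the wooden grooved tray along its rails until it is fully home against the stop under the chute, leaving the three metal rods in the chute. Then press the red lever roller down gently to tip the chute, so that the rods roll out and settle one in each groove of the tray, and let the chute come back down to rest. No rod may fall on the bench, the tray must stay home, and leave the other things on the bench alone.

Things in the scene. Friction and masses are not known exactly. Their poses are not given: they have to be found in the camera images.
- station: Blue steel loading station fixed to the bench; origin on the bench (z 0) under the chute's pouring lip, mid-width. x is the way the rods roll out, along the rails to the tray; z up. Two aluminium guide rails run from x 0 to 214 mm at y +-71.5 to 81.5 mm, 16 mm high; the tray slides on the bench between them with 2.5 mm play each side. Two 66 mm high pillars carry the chute at x -20 to 4 mm.
- tray: Loose wooden tray, about 0.8 kg, 105 mm long (x) by 138 mm wide (y), x pointing like the station's, away from the chute; origin at the centre of its underside. Side cheeks 66 mm high and 6 mm thick, outer end wall (+x) 56 mm high and 8 mm thick, entry face at its x -52.5 mm. Home: origin at station x 52.5 mm. It starts 45 to 95 mm short of that.
- tray_push (a point): Point to push the tray at: centre of the outer face of the tray's end wall, 25 mm above the bench; push along the station's -x (it slides with less than 8 N; the stop is rigid).
- groove1 (a point): Centre of a rod seated in the groove nearest the chute (39 mm above the bench). The tray's bed slopes down 12 degrees away from the chute, with three grooves across it 22 mm wide and 20 mm deep and 10 mm ribs between: a seated rod lies flush with the ribs, so that others roll over it.
- groove2 (a point): Where the centre of a rod lies when seated in the middle groove (32 mm above the bench).
- groove3 (a point): Where the centre of a rod lies when seated in the groove farthest from the chute, next to the end wall (26 mm above the bench).
- chute (a joint): Tilt of the steel chute about its hinge at the lip, rad: 0 at rest (floor leaning 6 degrees back, so the rods stay in), 0.105 level, 0.55 fully tipped. It tips as the lever is pressed down and falls back by its own weight when let go. The rods begin to roll out at about 0.12; tip it no faster than 1 rad/s (7 cm/s at the lever).
- lever_pad (a point): Top of the red roller on the chute's lever, where to press down: a bar of 18 mm diameter, 40 mm long along the station's y, outside the rail on the robot's side. At rest the roller's axis is at station x 61, y -100, z 89 mm (this point 9 mm above); it turns with the chute about the hinge, to an axis height of about 50 mm when fully tipped. Pressing takes 3 to 6 N.
- rod1: Aluminium rod with round ends and two brass bands, 20 mm diameter, 120 mm long, 0.11 kg; origin at its centre, y along the rod. It starts in the chute, across it, farthest from the lip.
- rod2: A rod like rod1, lying in the chute between the others.
- rod3: A rod like rod1, lying in the chute nearest the lip.
- screwdriver: Bystander: short screwdriver with a wooden handle, 128 mm long, lying on the bench.
- vacuum_capsule: Bystander: round beige vacuum capsule, 61 mm across, 49 mm high.
- marker_pen: Bystander: black marker pen with a teal cap, 117 mm long, lying on the bench.
- stop_face (a point): Middle of the station's cross bar (38 mm high, face at station x = 0) against which the tray's entry face must rest when it is home.
- lip (a point): Middle of the chute's pouring lip, on its hinge line: station x -3 mm, 57 mm above the bench. The hinge axis runs along the station's y.
Mind the look-alikes: they are no part of the job. Of the things that look like the tray, the larger one is meant.

How it is judged:
On the way, in this order (a step that is already met when the one before it is completed fails the run):
1. the tray is home against the stop (within 4 mm) with all three rods still in the chute (x of tray in the frame of station between 0.0485 and 0.0565 m and angle between the x axis of tray and the x axis of station, either way round below 0.06 rad and x of each of rod1, rod2, rod3 in the frame of station below -0.015 m), for 0.2 s.
2. the chute is tipped by its lever to at least 0.2 rad (value of joint chute above 0.2 rad), for 0.2 s.
At the end, for the whole second after the job is handed in: the three rods lie at rest, one in each groove of the tray (centre within 6 mm of the groove's seat point), the tray is home against the stop (within 4 mm, square within 0.06 rad), and the chute is back at rest (below 0.06 rad) (x of tray in the frame of station between 0.0485 and 0.0565 m and angle between the x axis of tray and the x axis of station, either way round below 0.06 rad and (distance between rod1 and groove1 below 0.006 m or distance between rod1 and groove2 below 0.006 m or distance between rod1 and groove3 below 0.006 m) and (distance between rod2 and groove1 below 0.006 m or distance between rod2 and groove2 below 0.006 m or distance between rod2 and groove3 below 0.006 m) and (distance between rod3 and groove1 below 0.006 m or distance between rod3 and groove2 below 0.006 m or distance between rod3 and groove3 below 0.006 m) and linear speed of each of rod1, rod2, rod3 below 0.02 m/s and value of joint chute below 0.06 rad); the robot touches nothing.
It fails at once if a rod falls on the bench (height (world z) of any of rod1, rod2, rod3 below 0.016 m).
It fails at once if a bystander (screwdriver, vacuum capsule, marker pen) is moved by more than 30 mm (distance of any of screwdriver, vacuum_capsule, marker_pen from where it was at the start of the episode above 0.03 m).
It fails at once if the chute is flung up (faster than 2 rad/s) with rods in it (velocity of joint chute above 2 rad/s and x of any of rod1, rod2, rod3 in the frame of station below -0.01 m).
It also fails if it takes over 45 s, if anything falls off the work surface, if the arm or the gripper's body presses on something with over 40 N, if the wrist force passes 120 N, or if a joint passes its speed limit or range.

## Robot

A 6-joint arm with a two-finger parallel gripper is mounted at the origin on a cart in front of the work surface, level with it; the furniture and walls round the work are solid. World frame = base frame: x ahead of the robot, y to its left, z up, the work surface at z = 0. Lengths are in m, angles in rad, forces in N, time in s.
With the tool pointing down it reaches from about 0.3 to 0.875 m from the base axis. Payload 4.2 kg.
Tool frame: the origin (TCP) lies at the very end of the fingers, on their centre line; the grasp point (between the pads) lies bot.hold_point_z behind it (bot.hold_point_z is the distance from the TCP to the grasp point, in m); z points along the fingers, y is the line along which they close (so a half turn about z gives the same grasp; the last joint's range is limited). The gripper opens to 85 mm and grips with 20 to 120 N. Pads are 22 mm wide; open, the fingers measure 114 mm over their backs; the gripper's body (76 mm by 85 mm) begins 54 mm behind the grasp point. The pads swing forward as they close: fully open they stand 13 mm farther back than shut.
Start: joints at [1.198, 0.32, 1.565, -0, 1.257, -0.02], TCP at [0.199, 0.54, 0.231] pointing down, gripper open.
Joint ranges: [-3.11, 3.11], [-0.84, 2.01], [0.21, 2.61], [-1.34, 4.49], [0.05, 2.63], [-2.56, 2.56]. Speed limits (rad/s): [2.57, 2.57, 3.14, 3.14, 3.14, 3.14].

## Interface

Orientations are given as a unit quaternion [w, x, y, z].
In Python, from bench import bot gives the robot as it stands.
- The arm moves only by the shell command python3 -m jog 'ROWS' [FORCE]. ROWS is JSON, a list of rows, each an object of numbers: "dx", "dy", "dz": the shift along the tool's x, y, z in m; "ax", "ay", "az": the turn, a rotation vector about the tool's x, y, z in degrees; "jaw": the opening in per cent of the stroke, from 0 (shut) to 100 (fully open). A call has 1 to 20 rows; each row shifts and turns the commanded pose from where the row before left it, along the tool's axes as they then stand; what a row does not reach is not made up. A row lasts 1/8 s, in which the tool goes at most 62.5 mm and 10.7 degrees, less where a joint would pass 70% of its speed; a pose out of reach is approached as far as the arm can. A call is refused whole if a number of a shift passes 0.0625 or a number of a turn 10.7, either way. A call with a gripper value outside its range is refused whole. The fingers move at their own pace and stop on an object; FORCE is the grip in N (left out, the last holds). Time passes only in rows, so rows that do not move let the fingers close. It gives the time, the measured TCP pose, the force, the opening and the grip force at its end, in the units of the state.
- bot.state(): the state, without advancing time (a new reading comes with each control period).
- bot.capture(name): name is "scene" or "top" or "wrist"; returns a dict with "img" (420x560x3 uint8, red, green, blue), "vertical_fov" (degrees; the focal length in pixels is half the picture's height over the tangent of half this angle, whatever the lens; pixels are square), "cx", "cy" (the principal point, pixels), "xyz" and "orientation" of the camera in the world; the wrist camera has in their place "tool_from_camera" (4x4, takes a point from camera to tool coordinates, whose origin is the TCP and whose axes are the flange's). Camera axes: x right, y down, z forward; pixel columns grow to the right and rows downward; lengths in m; the calibration is good to about 2 mm. A picture is of the moment at which its call begins: read the wrist's pose just before it. There is no depth.
- bot.job_done(): hands the job in; it is judged then, once.
The state is a dict: "t": time; "q": joint angles; "qd": joint speeds; "effort": joint torques, N m; "ee_pos": TCP position; "eef_rot": TCP orientation; "wrist_force": force on the tool from outside, world axes, zero at the start; "moment": the same for the moment, N m; "finger_gap": finger opening in m; "finger_force": force on a finger pad.
Only numpy, scipy, OpenCV 4.12 (cv2) and the standard library are available. Lean on these libraries where they do the work, as an engineer would, in place of code of your own. Each camera call takes 0.05 s, during which the arm holds its last target. There are 200 camera calls.

## Working session

There is one attempt and no reset: what is moved stays moved. The work goes in short steps, Python scripts to look and compute and a shell command to move; the robot and the scene stay as the last step left them, time stands still between calls to the robot, and variables do not carry over. Pictures are saved under pics/ and viewed, at most 10 in all, crops included, and the job is handed in when it is done.

```bash
mkdir -p pics; python3 - <<'E'
from bench import bot
import cv2
s=bot.state();print({k:s[k] for k in('t','ee_pos','eef_rot','finger_gap','wrist_force')},bot.hold_point_z)
for n in('scene','top'):
    c=bot.capture(n);cv2.imwrite(f'pics/{n}0.png',c['img'][:,:,::-1]);print(n,c['vertical_fov'],c['cx'],c['cy'],c['xyz'],c['orientation'])
E
```

```text
{'t': 0.0, 'ee_pos': array([0.19849821, 0.53913299, 0.23046913]), 'eef_rot': array([-1.63031161e-04,  1.75480865e-01,  9.84482436e-01, -8.79293162e-04]), 'finger_gap': 0.08527888171882841, 'wrist_force': array([-0.38631793, -0.39665778, -0.3450108 ])} 0.0187
scene 54.30013365111006 274.43723325000735 206.92046867345232 [0.02677458 0.28741389 0.6017777 ] [ 0.20773415 -0.40490323  0.79468783 -0.40171028]
top 57.10812751180627 279.8698522335293 208.33438787017178 [ 0.46509398 -0.08928606  1.01983376] [ 0.03709767 -0.70394956  0.70712391 -0.05526813]
```

View pics/scene0.png

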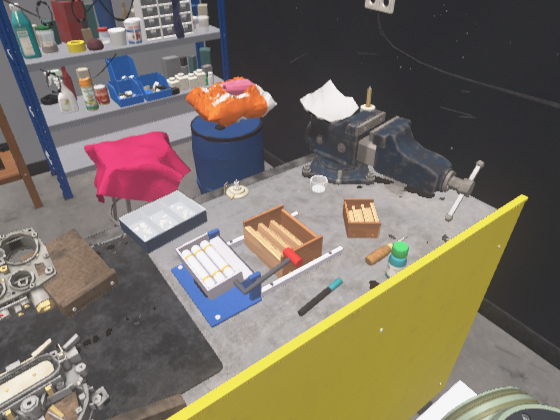

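View pics/top0.png

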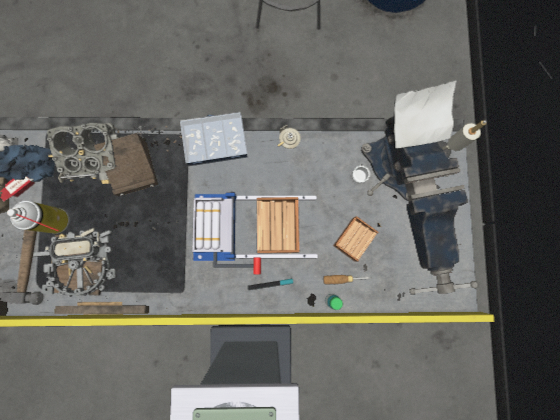

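The scene view shows the station with its chute (rods at ~(210,260)), the tray at (283,240) and the red roller at (291,257). The small look-alike is at (362,217). In the top view, the rails run right from the station (195–317, rows 197/257), the tray is at (278,225), the roller at (257,266), and a yellow wall runs at row ~320. Next I'll enlarge both.

```bash
cat >h.py <<'E'
import numpy as np,cv2
from scipy.spatial.transform import Rotation as R
from bench import bot
def rot(q): return R.from_quat([q[1],q[2],q[3],q[0]])
def cam(c):
    f=210/np.tan(np.radians(c['vertical_fov']/2))
    if 'xyz' in c: return f,c['cx'],c['cy'],np.array(c['xyz']),rot(c['orientation']).as_matrix()
    s=c['s'];T=np.eye(4);T[:3,:3]=rot(s['eef_rot']).as_matrix();T[:3,3]=s['ee_pos'];T=T@np.array(c['tool_from_camera'])
    return f,c['cx'],c['cy'],T[:3,3],T[:3,:3]
def ray(C,p):
    f,cx,cy,o,M=C;d=M@[(p[0]-cx)/f,(p[1]-cy)/f,1];return o,d
def onz(C,p,z):
    o,d=ray(C,p);return o+d*(z-o[2])/d[2]
def proj(C,P):
    f,cx,cy,o,M=C;v=M.T@(np.array(P)-o);return np.array([cx+f*v[0]/v[2],cy+f*v[1]/v[2]])
def tri(a,p,b,q):
    o1,d1=ray(a,p);o2,d2=ray(b,q);t=np.linalg.lstsq(np.c_[d1,-d2],o2-o1,rcond=None)[0]
    A,B=o1+t[0]*d1,o2+t[1]*d2;return (A+B)/2,np.linalg.norm(A-B)
E
python3 - <<'E'
import cv2
a=cv2.imread('pics/top0.png')[180:300,180:330];cv2.imwrite('pics/topc.png',cv2.resize(a,None,fx=5,fy=5,interpolation=2))
a=cv2.imread('pics/scene0.png')[180:330,165:355];cv2.imwrite('pics/scc.png',cv2.resize(a,None,fx=4,fy=4,interpolation=2))
E
```

```text
(no output)
```

View pics/topc.png

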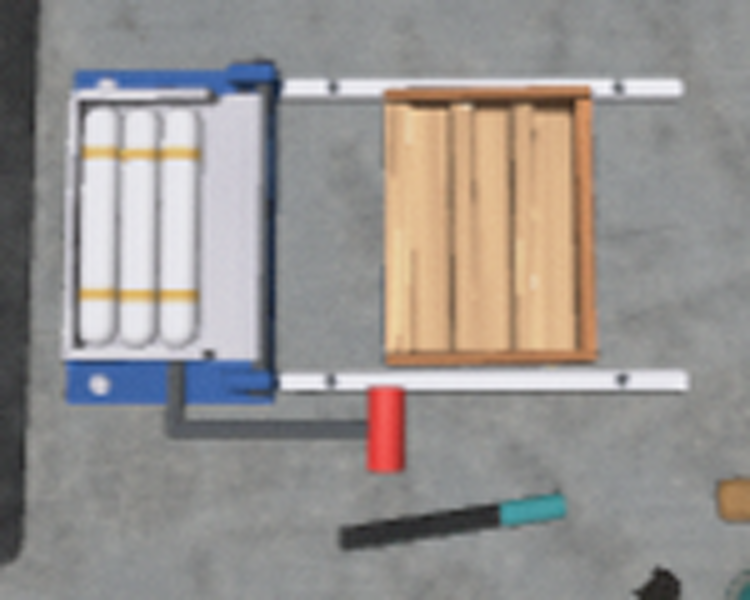

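View pics/scc.png

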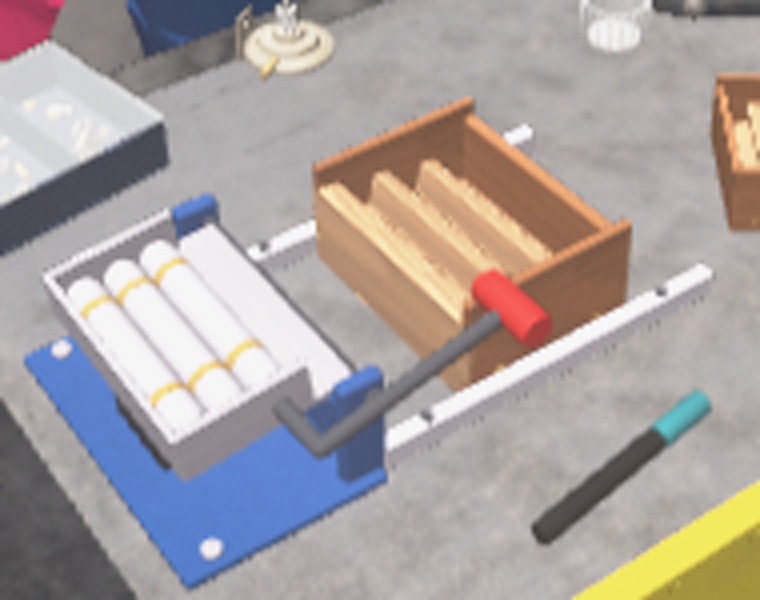

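Enlarged: the rail ends are at top-crop (683,88)/(688,380), the roller at (386,430), and the tray's end wall at x≈592. In the scene crop the roller is at (511,306) and the rail end at (706,272).

```bash
python3 - <<'E'
from h import *
np.set_printoptions(precision=4,suppress=True)
t=cam(bot.capture('top'));s=cam(bot.capture('scene'))
T=lambda x,y:(x/5+179.6,y/5+179.6); S=lambda x,y:(x/4+164.6,y/4+179.6)
print('tool axes',rot(bot.state()['eef_rot']).as_matrix())
A=onz(t,T(683,88),.016);B=onz(t,T(688,380),.016)
A0=onz(t,T(280,88),.016);B0=onz(t,T(280,380),.016)
print('rail ends',A,B,A0,B0,np.linalg.norm(A-B))
u=(A-A0)+(B-B0);u/=np.linalg.norm(u);v=np.array([-u[1],u[0],0]);w=A-B;w/=np.linalg.norm(w)
print('u',u,np.degrees(np.arctan2(u[1],u[0])),'perp from ends',np.degrees(np.arctan2(-w[0],w[1])), w)
o=(A+B)/2-u*.214;o[2]=0;print('origin',o)
print('roller',tri(t,T(386,430),s,S(511,306)),'exp',o+u*.061-v*.1)
print('rail end near',tri(t,T(688,380),s,S(710,270)))
E1=onz(t,T(590,88),.060);E2=onz(t,T(596,358),.06);print('tray end',E1,E2,[(e-o)@u for e in(E1,E2)],[(e-o)@v for e in(E1,E2)])
print('tray top corner near-end',tri(t,T(596,360),s,S(630,228)))
print('wall',tri(t,(493,318),s,(525,198)),onz(t,(30,320),.1), onz(t,(480,317),.1))
print('pen',onz(t,T(345,540),.01),onz(t,T(565,505),.01),'driver',onz(t,(324,281),.015),onz(t,(367,278),.01))
print('green',onz(t,(336,303),.06))
E
```

```text
tool axes [[-0.9384  0.3455 -0.0004]
 [ 0.3455  0.9384 -0.0009]
 [ 0.0001 -0.001  -1.    ]]
rail ends [ 0.6264 -0.2117  0.016 ] [ 0.4733 -0.2115  0.016 ] [0.6269 0.0006 0.016 ] [ 0.4746 -0.0007  0.016 ] 0.15309210949996466
u [-0.004 -1.     0.   ] -90.22910105346757 perp from ends -90.08673324239254 [ 1.     -0.0015  0.    ]
origin [0.5507 0.0024 0.    ]
roller (array([ 0.4506, -0.0571,  0.0917]), np.float64(0.0019839996451852023)) exp [ 0.4505 -0.0582  0.    ]
rail end near (array([ 0.4738, -0.2111,  0.0155]), np.float64(0.0012241815155405213))
tray end [ 0.6195 -0.1593  0.06  ] [ 0.4841 -0.1606  0.06  ] [np.float64(0.16143353709564315), np.float64(0.16330452001157758)] [np.float64(0.0693625728258151), np.float64(-0.06602456824463156)]
tray top corner near-end (array([ 0.4836, -0.1596,  0.0638]), np.float64(0.0019042088846637961))
wall (array([ 0.3183, -0.6382,  0.0544]), np.float64(0.0015060422275020005)) [0.3308 0.4582 0.1   ] [ 0.3272 -0.582   0.1   ]
pen [ 0.3929 -0.0342  0.01  ] [ 0.4098 -0.1474  0.01  ] driver [ 0.4084 -0.2279  0.015 ] [ 0.415  -0.3406  0.01  ]
green [ 0.3579 -0.25    0.06  ]
```

```bash
python3 -m jog '[{"az":-10.1,"jaw":0},{"az":-10.1},{"dx":-0.022,"dy":-0.0465},{"dx":-0.022,"dy":-0.0465},{"dx":-0.022,"dy":-0.0465},{"dx":-0.022,"dy":-0.0465},{"dx":-0.022,"dy":-0.0465},{"dx":-0.022,"dy":-0.0465},{"dx":-0.022,"dy":-0.0465},{"dx":-0.022,"dy":-0.0465},{"dx":-0.022,"dy":-0.0465},{"dx":-0.022,"dy":-0.0465},{"dx":-0.022,"dy":-0.0465},{"dx":-0.022,"dy":-0.0465},{"dx":-0.022,"dy":-0.0465},{"dx":-0.022,"dy":-0.0465},{"dx":-0.022,"dy":-0.0465},{"dx":-0.022,"dy":-0.0465},{},{}]'
```

```text
$[0]: bad value
```

```bash
python3 -m jog '[{"az":-10.1,"jaw":0},{"az":-10.1},{"dx":-0.022,"dy":-0.0465},{"dx":-0.022,"dy":-0.0465},{"dx":-0.022,"dy":-0.0465},{"dx":-0.022,"dy":-0.0465},{"dx":-0.022,"dy":-0.0465},{"dx":-0.022,"dy":-0.0465},{"dx":-0.022,"dy":-0.0465},{"dx":-0.022,"dy":-0.0465},{"dx":-0.022,"dy":-0.0465},{"dx":-0.022,"dy":-0.0465},{"dx":-0.022,"dy":-0.0465},{"dx":-0.022,"dy":-0.0465},{"dx":-0.022,"dy":-0.0465},{"dx":-0.022,"dy":-0.0465},{"dx":-0.022,"dy":-0.0465},{"dx":-0.022,"dy":-0.0465},{"dz":0},{"dz":0}]' || python3 -m jog --help
```

```text
$[0]: bad value
invalid input: not JSON, or not a number
```

```bash
python3 -m jog '[{"az":-10.1}]'; python3 -m jog '[{"az":-10.1,"jaw":0}]' 20;python3 -m jog '[{"jaw":1}]' 20; python3 -c "
from bench import bot
s=bot.state();print(s['t'],s['ee_pos'],s['eef_rot'],s['finger_gap'])"
```

```text
0.2 [0.19855604 0.53934986 0.23081929] [-1.23356137e-04  1.75481952e-01  9.84482516e-01 -4.94753715e-04] 0.08539011584381198$[0]: bad value
$[0]: bad value
$[0]: bad value
```

```bash
python3 -m jog '[{"dx":0,"dy":0,"dz":0,"ax":0,"ay":0,"az":-10.1,"jaw":0}]' 20; python3 -m jog '[{"dz":0.0}]';  python3 -m jog '[{"dx":0,"dy":0,"dz":0,"ax":0,"ay":0,"az":-10.1}]'
```

```text
t: 0.32
ee_pos: [0.1986, 0.5395, 0.231]
eef_rot: [-0.0, 0.086, 0.996, -0.0]
wrist_force: [0.4, -1.0, -0.3]
finger_gap: 0.0695
finger_force: 0.0$[0]: bad value
$[0]: bad value
```

All seven keys are needed in every row.

```bash
python3 -m jog '[{"dx":0,"dy":0,"dz":0,"ax":0,"ay":0,"az":-10.1,"jaw":0},{"dx":-0.022,"dy":-0.0465,"dz":0,"ax":0,"ay":0,"az":0,"jaw":0},{"dx":-0.022,"dy":-0.0465,"dz":0,"ax":0,"ay":0,"az":0,"jaw":0},{"dx":-0.022,"dy":-0.0465,"dz":0,"ax":0,"ay":0,"az":0,"jaw":0},{"dx":-0.022,"dy":-0.0465,"dz":0,"ax":0,"ay":0,"az":0,"jaw":0},{"dx":-0.022,"dy":-0.0465,"dz":0,"ax":0,"ay":0,"az":0,"jaw":0},{"dx":-0.022,"dy":-0.0465,"dz":0,"ax":0,"ay":0,"az":0,"jaw":0},{"dx":-0.022,"dy":-0.0465,"dz":0,"ax":0,"ay":0,"az":0,"jaw":0},{"dx":-0.022,"dy":-0.0465,"dz":0,"ax":0,"ay":0,"az":0,"jaw":0},{"dx":-0.022,"dy":-0.0465,"dz":0,"ax":0,"ay":0,"az":0,"jaw":0},{"dx":-0.022,"dy":-0.0465,"dz":0,"ax":0,"ay":0,"az":0,"jaw":0},{"dx":-0.022,"dy":-0.0465,"dz":0,"ax":0,"ay":0,"az":0,"jaw":0},{"dx":-0.022,"dy":-0.0465,"dz":0,"ax":0,"ay":0,"az":0,"jaw":0},{"dx":-0.022,"dy":-0.0465,"dz":0,"ax":0,"ay":0,"az":0,"jaw":0},{"dx":-0.022,"dy":-0.0465,"dz":0,"ax":0,"ay":0,"az":0,"jaw":0},{"dx":-0.022,"dy":-0.0465,"dz":0,"ax":0,"ay":0,"az":0,"jaw":0},{"dx":-0.022,"dy":-0.0465,"dz":0,"ax":0,"ay":0,"az":0,"jaw":0},{"dx":0,"dy":0,"dz":0,"ax":0,"ay":0,"az":0,"jaw":0}]' 20
```

```text
t: 2.58
ee_pos: [0.5514, -0.2074, 0.2303]
eef_rot: [-0.0, 0.002, 1.0, -0.0]
wrist_force: [-0.1, 0.3, -0.6]
finger_gap: 0.0
finger_force: 0.0
```

```bash
python3 -m jog '[{"dx":0,"dy":0,"dz":0.041,"ax":0,"ay":0,"az":0,"jaw":0},{"dx":0,"dy":0,"dz":0.041,"ax":0,"ay":0,"az":0,"jaw":0},{"dx":0,"dy":0,"dz":0.041,"ax":0,"ay":0,"az":0,"jaw":0},{"dx":0,"dy":0,"dz":0.041,"ax":0,"ay":0,"az":0,"jaw":0},{"dx":0,"dy":0,"dz":0.041,"ax":0,"ay":0,"az":0,"jaw":0},{"dx":0,"dy":0.010,"dz":0,"ax":0,"ay":0,"az":0,"jaw":0},{"dx":0,"dy":0.010,"dz":0,"ax":0,"ay":0,"az":0,"jaw":0},{"dx":0,"dy":0.006,"dz":0,"ax":0,"ay":0,"az":0,"jaw":0},{"dx":0,"dy":0.006,"dz":0,"ax":0,"ay":0,"az":0,"jaw":0},{"dx":0,"dy":0.006,"dz":0,"ax":0,"ay":0,"az":0,"jaw":0},{"dx":0,"dy":0.006,"dz":0,"ax":0,"ay":0,"az":0,"jaw":0},{"dx":0,"dy":0.006,"dz":0,"ax":0,"ay":0,"az":0,"jaw":0},{"dx":0,"dy":0.006,"dz":0,"ax":0,"ay":0,"az":0,"jaw":0}]' 20
python3 - <<'E'
from h import *
c=bot.capture('scene');cv2.imwrite('pics/s1.png',cv2.resize(c['img'][150:330,165:405,::-1],None,fx=3,fy=3,interpolation=2))
E
```

```text
t: 4.2
ee_pos: [0.5522, -0.1502, 0.0281]
eef_rot: [0.002, -0.0, 1.0, -0.002]
wrist_force: [-0.4, -7.3, 2.2]
finger_gap: -0.0
finger_force: 3.4
```

View pics/s1.png

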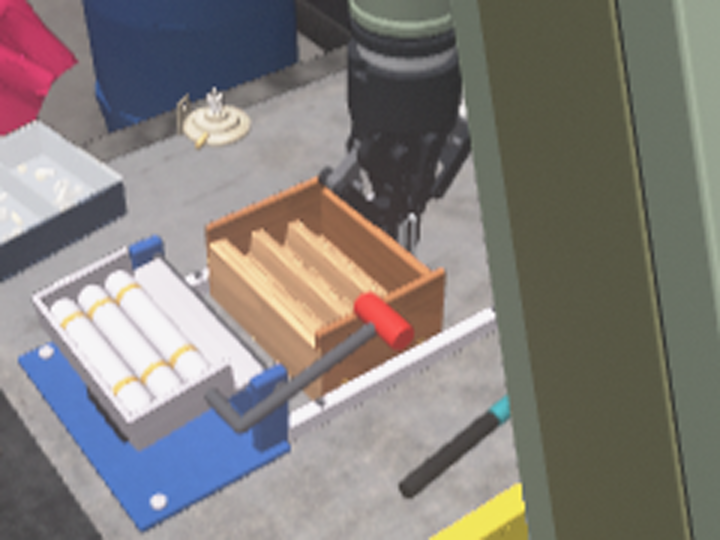

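The picture shows the tray sliding square, about 25 mm from the stop, with the rods still in the chute. I'll keep pushing.

```bash
python3 -m jog '[{"dx":0,"dy":0.005,"dz":0,"ax":0,"ay":0,"az":0,"jaw":0},{"dx":0,"dy":0.005,"dz":0,"ax":0,"ay":0,"az":0,"jaw":0},{"dx":0,"dy":0.004,"dz":0,"ax":0,"ay":0,"az":0,"jaw":0},{"dx":0,"dy":0.004,"dz":0,"ax":0,"ay":0,"az":0,"jaw":0},{"dx":0,"dy":0,"dz":0,"ax":0,"ay":0,"az":0,"jaw":0}]' 20
python3 - <<'E'
from h import *
c=bot.capture('top');C=cam(c);cv2.imwrite('pics/t1.png',cv2.resize(c['img'][180:300,180:330,::-1],None,fx=5,fy=5,interpolation=2))
for x in(0,.105):print(x,[(proj(C,[.551+yy,.002-x,.064])-179.6)*5 for yy in(-.066,.066)])
E
```

```text
t: 4.88
ee_pos: [0.5521, -0.1318, 0.028]
eef_rot: [0.002, -0.0, 1.0, -0.001]
wrist_force: [0.2, -5.4, 4.6]
finger_gap: -0.0001
finger_force: 2.6
0 [array([265.95076221, 357.78891267]), array([268.52101454,  92.23510469])]
0.105 [array([479.74482564, 356.57826128]), array([478.50784853,  91.79334957])]
```

View pics/t1.png

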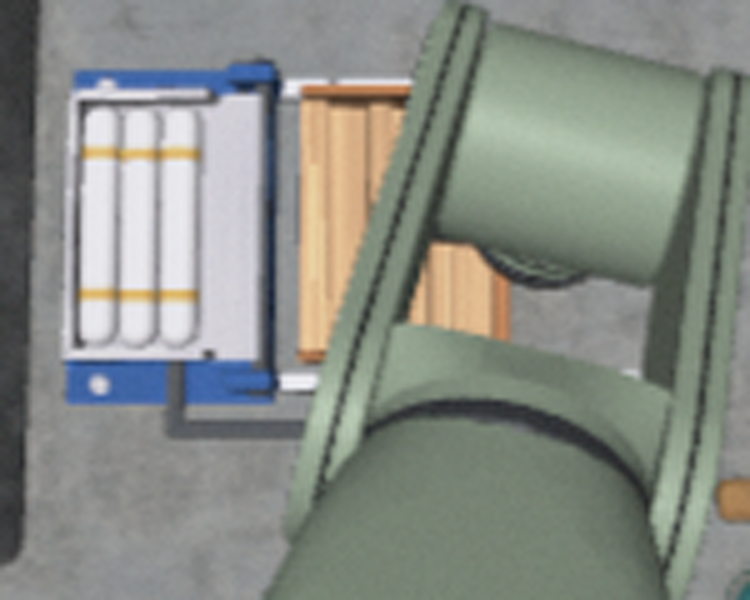

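The tray's entry face is at crop column 300 and home is ~267, so ~16 mm remain.

```bash
python3 -m jog '[{"dx":0,"dy":0.004,"dz":0,"ax":0,"ay":0,"az":0,"jaw":0},{"dx":0,"dy":0.004,"dz":0,"ax":0,"ay":0,"az":0,"jaw":0},{"dx":0,"dy":0.003,"dz":0,"ax":0,"ay":0,"az":0,"jaw":0},{"dx":0,"dy":0.002,"dz":0,"ax":0,"ay":0,"az":0,"jaw":0},{"dx":0,"dy":0,"dz":0,"ax":0,"ay":0,"az":0,"jaw":0}]' 20
for i in 1 2; do python3 -m jog '[{"dx":0,"dy":0.002,"dz":0,"ax":0,"ay":0,"az":0,"jaw":0},{"dx":0,"dy":0,"dz":0,"ax":0,"ay":0,"az":0,"jaw":0}]' 20|grep -E "ee_pos|wrist"; done
```

```text
t: 5.55
ee_pos: [0.5521, -0.119, 0.028]
eef_rot: [0.002, -0.0, 1.0, -0.001]
wrist_force: [0.0, -6.7, 4.2]
finger_gap: -0.0003
finger_force: 3.1
ee_pos: [0.5521, -0.1171, 0.028]
wrist_force: [-1.1, -6.3, 4.0]
ee_pos: [0.5521, -0.1154, 0.028]
wrist_force: [-0.6, -7.8, 4.0]
```

```bash
for i in 1 2 3; do python3 -m jog '[{"dx":0,"dy":0.0015,"dz":0,"ax":0,"ay":0,"az":0,"jaw":0},{"dx":0,"dy":0,"dz":0,"ax":0,"ay":0,"az":0,"jaw":0}]' 20|grep -E "ee_pos|wrist"; done
```

```text
ee_pos: [0.5521, -0.1153, 0.028]
wrist_force: [-0.7, -13.7, 3.2]
ee_pos: [0.5522, -0.1153, 0.0281]
wrist_force: [-0.4, -19.1, 3.6]
ee_pos: [0.5522, -0.1152, 0.0281]
wrist_force: [-2.5, -24.6, 2.6]
```

The tray is home: the force rose to 25 N with no further motion. I'll back off, lift and go above the roller.

```bash
python3 -m jog '[{"dx":0,"dy":-0.01,"dz":0,"ax":0,"ay":0,"az":0,"jaw":0},{"dx":0,"dy":-0.02,"dz":0,"ax":0,"ay":0,"az":0,"jaw":0},{"dx":0,"dy":-0.01,"dz":-0.03,"ax":0,"ay":0,"az":0,"jaw":0},{"dx":0,"dy":0,"dz":-0.05,"ax":0,"ay":0,"az":0,"jaw":0},{"dx":0,"dy":0,"dz":-0.05,"ax":0,"ay":0,"az":0,"jaw":0},{"dx":0.026,"dy":0.022,"dz":0,"ax":0,"ay":0,"az":0,"jaw":0},{"dx":0.026,"dy":0.022,"dz":0,"ax":0,"ay":0,"az":0,"jaw":0},{"dx":0.026,"dy":0.022,"dz":0,"ax":0,"ay":0,"az":0,"jaw":0},{"dx":0.026,"dy":0.022,"dz":0,"ax":0,"ay":0,"az":0,"jaw":0},{"dx":0,"dy":0,"dz":0,"ax":0,"ay":0,"az":0,"jaw":0}]' 20
python3 - <<'E'
from h import *
c=bot.capture('scene');cv2.imwrite('pics/s2.png',cv2.resize(c['img'][150:330,165:405,::-1],None,fx=3,fy=3,interpolation=2))
E
```

```text
t: 8.05
ee_pos: [0.4446, -0.06, 0.1564]
eef_rot: [-0.001, -0.001, 1.0, 0.0]
wrist_force: [-0.1, 0.2, -0.2]
finger_gap: 0.0001
finger_force: 0.0
```

View pics/s2.png

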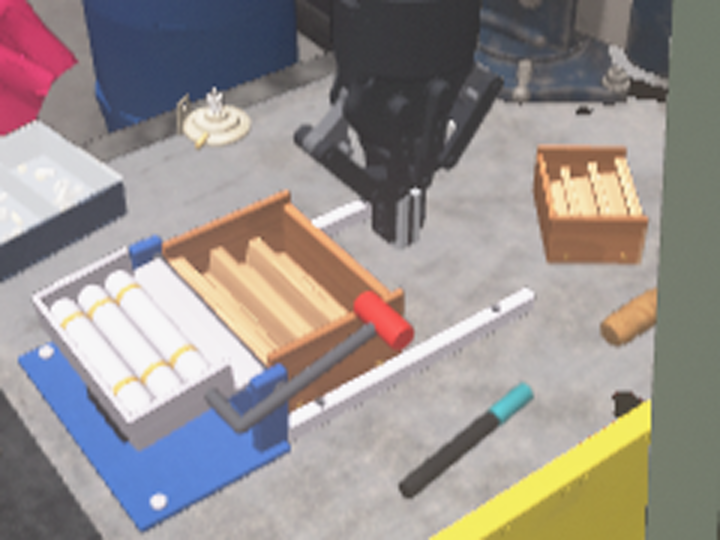

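The tray is home, with all the rods in the chute. The fingertips are above the roller, so I'll press gently.

```bash
python3 -m jog '[{"dx":0,"dy":-0.002,"dz":0.02,"ax":0,"ay":0,"az":0,"jaw":0},{"dx":0,"dy":0,"dz":0.02,"ax":0,"ay":0,"az":0,"jaw":0},{"dx":0,"dy":0,"dz":0.01,"ax":0,"ay":0,"az":0,"jaw":0},{"dx":0,"dy":0,"dz":0.003,"ax":0,"ay":0,"az":0,"jaw":0},{"dx":0,"dy":0,"dz":0.003,"ax":0,"ay":0,"az":0,"jaw":0},{"dx":0,"dy":0,"dz":0.003,"ax":0,"ay":0,"az":0,"jaw":0},{"dx":0,"dy":0,"dz":0.003,"ax":0,"ay":0,"az":0,"jaw":0},{"dx":0,"dy":0,"dz":0.003,"ax":0,"ay":0,"az":0,"jaw":0},{"dx":0,"dy":0,"dz":0.003,"ax":0,"ay":0,"az":0,"jaw":0},{"dx":0,"dy":0,"dz":0.003,"ax":0,"ay":0,"az":0,"jaw":0},{"dx":0,"dy":0,"dz":0.003,"ax":0,"ay":0,"az":0,"jaw":0},{"dx":0,"dy":0,"dz":0.003,"ax":0,"ay":0,"az":0,"jaw":0},{"dx":0,"dy":0,"dz":0.003,"ax":0,"ay":0,"az":0,"jaw":0},{"dx":0,"dy":0,"dz":0,"ax":0,"ay":0,"az":0,"jaw":0},{"dx":0,"dy":0,"dz":0,"ax":0,"ay":0,"az":0,"jaw":0}]' 20
python3 - <<'E'
from h import *
c=bot.capture('scene');cv2.imwrite('pics/s3.png',cv2.resize(c['img'][150:330,165:405,::-1],None,fx=3,fy=3,interpolation=2))
E
```

```text
t: 9.98
ee_pos: [0.4474, -0.0631, 0.0768]
eef_rot: [0.001, 0.0, 1.0, -0.0]
wrist_force: [0.5, -0.9, 2.7]
finger_gap: -0.0002
finger_force: 1.4
```

View pics/s3.png

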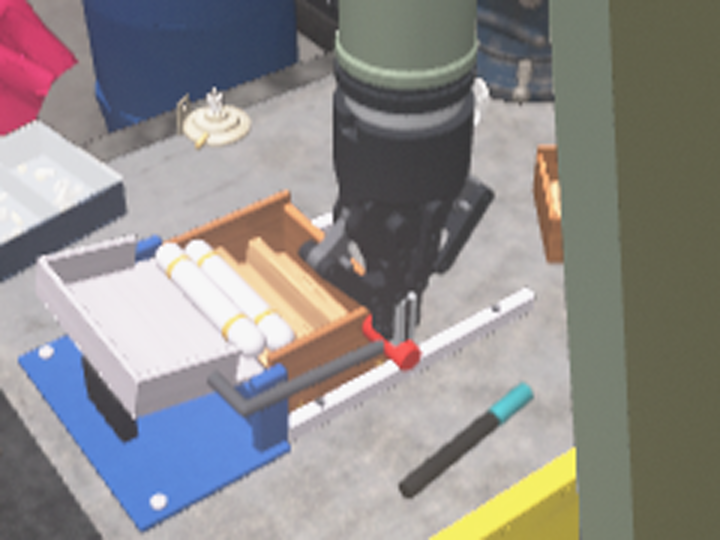

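The chute is tipped ~0.3 rad and the rods are rolling out: two are visible at the lip, with another perhaps beneath. I'll hold it there and look again.

```bash
python3 -m jog '[{"dx":0,"dy":0,"dz":0,"ax":0,"ay":0,"az":0,"jaw":0},{"dx":0,"dy":0,"dz":0,"ax":0,"ay":0,"az":0,"jaw":0},{"dx":0,"dy":0,"dz":0,"ax":0,"ay":0,"az":0,"jaw":0},{"dx":0,"dy":0,"dz":0,"ax":0,"ay":0,"az":0,"jaw":0},{"dx":0,"dy":0,"dz":0,"ax":0,"ay":0,"az":0,"jaw":0},{"dx":0,"dy":0,"dz":0,"ax":0,"ay":0,"az":0,"jaw":0},{"dx":0,"dy":0,"dz":0,"ax":0,"ay":0,"az":0,"jaw":0},{"dx":0,"dy":0,"dz":0,"ax":0,"ay":0,"az":0,"jaw":0}]' 20
python3 - <<'E'
from h import *
c=bot.capture('scene');cv2.imwrite('pics/s4.png',cv2.resize(c['img'][150:330,165:405,::-1],None,fx=3,fy=3,interpolation=2))
E
```

```text
t: 11.02
ee_pos: [0.4465, -0.0629, 0.0763]
eef_rot: [-0.0, 0.0, 1.0, 0.0]
wrist_force: [1.2, 0.6, 2.8]
finger_gap: 0.0
finger_force: 1.1
```

View pics/s4.png

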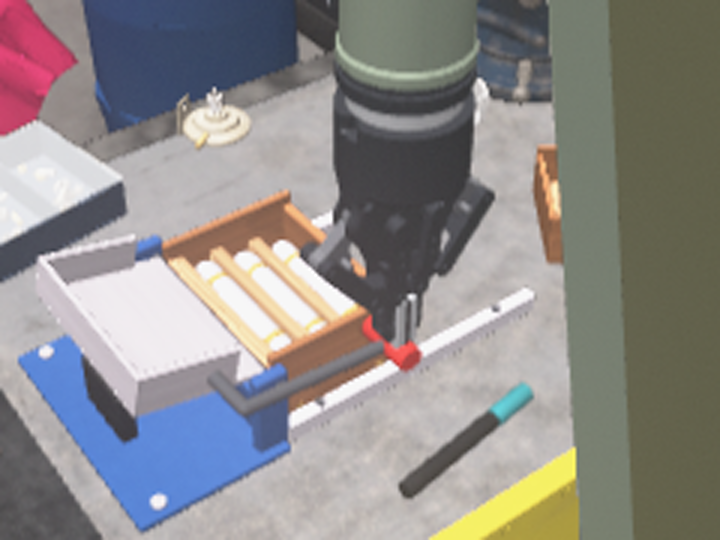

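All three rods are seated, one in each groove. I'll let the chute back down gently and clear it.

```bash
python3 -m jog '[{"dx":0,"dy":0,"dz":-0.004,"ax":0,"ay":0,"az":0,"jaw":0},{"dx":0,"dy":0,"dz":-0.004,"ax":0,"ay":0,"az":0,"jaw":0},{"dx":0,"dy":0,"dz":-0.004,"ax":0,"ay":0,"az":0,"jaw":0},{"dx":0,"dy":0,"dz":-0.004,"ax":0,"ay":0,"az":0,"jaw":0},{"dx":0,"dy":0,"dz":-0.004,"ax":0,"ay":0,"az":0,"jaw":0},{"dx":0,"dy":0,"dz":-0.004,"ax":0,"ay":0,"az":0,"jaw":0},{"dx":0,"dy":0,"dz":-0.004,"ax":0,"ay":0,"az":0,"jaw":0},{"dx":0,"dy":0,"dz":-0.03,"ax":0,"ay":0,"az":0,"jaw":0},{"dx":0,"dy":0,"dz":-0.05,"ax":0,"ay":0,"az":0,"jaw":0},{"dx":0,"dy":0,"dz":-0.05,"ax":0,"ay":0,"az":0,"jaw":0},{"dx":0,"dy":-0.05,"dz":0,"ax":0,"ay":0,"az":0,"jaw":0},{"dx":0,"dy":-0.05,"dz":0,"ax":0,"ay":0,"az":0,"jaw":0},{"dx":0,"dy":0,"dz":0,"ax":0,"ay":0,"az":0,"jaw":0},{"dx":0,"dy":0,"dz":0,"ax":0,"ay":0,"az":0,"jaw":0}]' 20
python3 - <<'E'
from h import *
c=bot.capture('scene');cv2.imwrite('pics/s5.png',cv2.resize(c['img'][150:330,165:405,::-1],None,fx=3,fy=3,interpolation=2))
E
```

```text
t: 12.82
ee_pos: [0.4461, -0.1627, 0.234]
eef_rot: [-0.0, 0.0, 1.0, 0.0]
wrist_force: [-0.8, 0.9, 0.2]
finger_gap: -0.0004
finger_force: 0.0
```

View pics/s5.png

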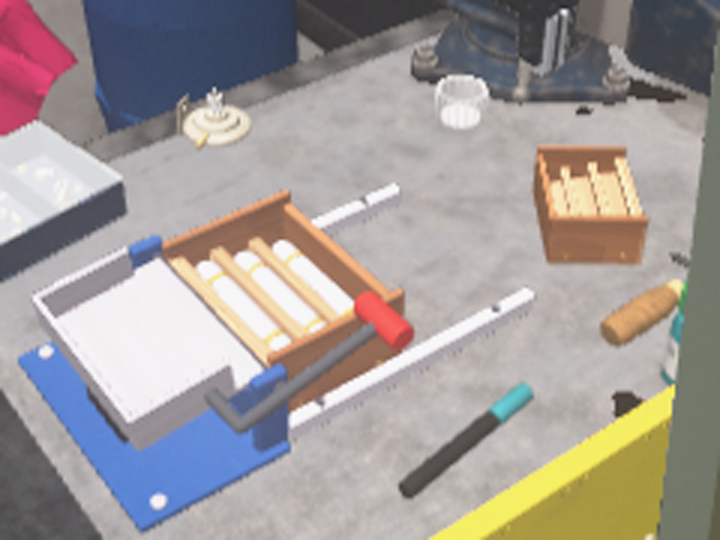

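The chute is back at rest, the rods are seated, the tray is home and the arm is clear.

```bash
python3 -c "
from bench import bot
print(bot.job_done())"
```

```text
the job is handed in; nothing more can be done
None
```

I handed the job in at about 13 s: the last picture shows the tray home against the stop, one rod in each groove, the chute back at rest and the bystanders untouched; the hand-in returned no verdict.

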